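# Gauge three clamp gaps with a feeler

## Robot

A 6-joint arm with a two-finger parallel gripper is mounted at the origin on a cart in front of the work surface, level with it; the furniture and walls round the work are solid. World frame = base frame: x ahead of the robot, y to its left, z up, the work surface at z = 0. Lengths are in m, angles in rad, forces in N, time in s.
With the tool pointing down it reaches from about 0.325 to 0.85 m from the base axis. Payload 15.5 kg.
Tool frame: the origin (TCP) lies at the very end of the fingers, on their centre line; the grasp point (between the pads) lies 19 mm behind it (robot.grasp_offset is the distance from the TCP to the grasp point, in m); z points along the fingers, y is the line along which they close (so a half turn about z gives the same grasp; the last joint's range is limited). The gripper opens to 91 mm and grips with 3 to 60 N. Pads are 32 mm wide; open, the fingers measure 118 mm over their backs; the gripper's body (76 mm by 178 mm) begins 60 mm behind the grasp point.
Start: joints at [-1.212, 0.494, 1.345, -0, 1.302, -0.096], TCP at [0.275, -0.561, 0.214] pointing down, gripper open.
Joint ranges: [-2.91, 2.91], [-0.82, 2.16], [0.22, 2.67], [-1.22, 4.37], [0.12, 2.79], [-3.08, 3.08]. Speed limits (rad/s): [1.89, 1.89, 2.57, 3.01, 3.01, 3.01].

## Interface

Orientations are given as [roll, pitch, yaw] about the fixed x, y, z axes, in that order (R = Rz(yaw) Ry(pitch) Rx(roll)).
In Python, from plant import sensors, optics, robot gives the robot as it stands. The module is installed in compiled form; this text tells all that it offers.
- The arm moves only by the tool arm_command, never from a script. Its argument "targets" is a list that holds one entry, the list of rows, each a list of 7 numbers: the shift along the tool's x, y, z in mm, then the turn, a rotation vector about the tool's x, y, z in rad, then the finger opening in mm, from 0 to 91.2. A call has 1 to 20 rows; each row shifts and turns the commanded pose from where the row before left it, along the tool's axes as they then stand; what a row does not reach is not made up. A row lasts 1/12 s, in which the tool goes at most 41.7 mm and 7.16 degrees, less where a joint would pass 70% of its speed; a pose out of reach is approached as far as the arm can. A call is refused whole if a number of a shift passes 41.7 or a number of a turn 0.125, either way. A call with a gripper value outside its range is refused whole. The fingers move at their own pace and stop on an object; "force" is the grip in N (left out, the last holds). Time passes only in rows, so rows that do not move let the fingers close. It gives the time, the measured TCP pose, the force, the opening and the grip force at its end, in the units of the state.
- sensors.get_state(): the state, without advancing time (a new reading comes with each control period).
- optics.snapshot(name): name is "scene" or "side" or "wrist"; returns the picture (480x640x3 uint8, blue, green, red); there is no depth.
- optics.camera_model(name): a dict with "vfov" (degrees; the focal length in pixels is half the picture's height over the tangent of half this angle, whatever the lens; pixels are square), "cx", "cy" (the principal point, pixels), "eye" and "rotation" of the camera in the world. Camera axes: x right, y up, looking along -z (the intrinsics and any distortion apply to the point x, -y, -z); pixel columns grow to the right and rows downward; lengths in m; the calibration is good to about 2 mm. The wrist camera is an equidistant fisheye: a pixel r from the principal point sees the ray r / f radians off the axis. A picture is of the moment at which its call begins: read the wrist's pose just before it. camera_model takes no time and is no camera call; for the wrist camera it gives the pose at the moment of the call.
- robot.finish_job(): hands the job in; it is judged then, once.
Trained networks look in the newest picture that a camera, given by its name, has taken for a name from the list of things; names that differ only in an ending like _2 or _b are one class to them, and where a whole thing is asked for, a point or a joint stands for the part that bears it (a point fixed in the world has none). Each returns a list of dicts, best first, with "conf" (0 to 1); they miss things now and then, are a little off and sometimes report something else, mostly with a low value. They report only what shows in the picture. A call takes as long as a camera call. They do not tell look-alikes from the thing itself.
- optics.silhouettes(camera, thing): "mask" (480x640 bool, what is visible of it) and "centre" ([column, row] in pixels, amid what is visible of it).
- optics.mark_of(camera, thing): "centre" ([column, row] in pixels: a listed point, or the origin of a listed thing).
The state is a dict: "time": time; "joints": joint angles; "dq": joint speeds; "joint_torque": joint torques, N m; "tool_pos": TCP position; "tcp_rot": TCP orientation; "wrist_force": force on the tool from outside, world axes, zero at the start; "wrist_torque": the same for the moment, N m; "grip_width": finger opening in m; "gripper_force": force on a finger pad.
Only numpy, scipy, OpenCV 4.12 (cv2) and the standard library are available. Lean on these libraries where they do the work, as an engineer would, in place of code of your own. Each camera call takes 0.05 s, during which the arm holds its last target. There are 200 camera calls.

## Task

Draw the feeler gauge out of its stand by the handle and gently try its blade from above in the gaps of the three pairs of jaws on the rail: one gap takes the blade all the way, the other two are pinched lower down and stop it part-way, and from above they look alike. Never force the blade; leave the feeler let go of, standing upright in the gap that takes it, its collar fully home on the jaws. Leave the beaker, dish and timer alone.

Things in the scene. Friction and masses are not known exactly. Their poses are not given: they have to be found in the camera images.
- feeler_grip (a point): Centre of the feeler gauge's upright black handle, 22 mm (x, along the blade's width) by 12 mm (y, along its thickness) by 56 mm tall (z); grasp it across its 12 mm. Blade tip 80 mm below this point, underside of the steel collar 44 mm below. At the start the blade hangs in the stand's slot, collar on the stand's top, with 2.5 mm of play. Feeler about 0.11 kg.
- feeler_tip (a point): Middle of the lower edge of the feeler's steel blade, same axes as the handle. The blade is 20 mm wide (x), 4 mm thick (y) and reaches 36 mm below the collar.
- feeler_blade: The feeler's steel blade with its collar (32 x 18 x 5 mm), without the handle; origin at the centre of the collar's underside, same axes. It is sprung: pushed from below it slides up to 8 mm into the handle, from 1.5 N at first to 13.5 N at the end, then stops dead. It must never press on anything with more than 25 N, so keep within the spring's travel.
- stand: Fixed grey plastic block with a slot in which the feeler hangs at the start, left of the rail: 42 x 36 mm at the top, 50 mm tall, on a 70 x 56 mm foot; origin at the centre of its underside. Between stand and rail a tall instrument comes forward to x = 0.57: carry the feeler past in front of it, nearer the robot.
- rail: Fixed aluminium rail, 50 (x) x 300 (y) x 14 mm, origin under its centre; three pairs of jaws clamped fast on it, 90 mm apart. In one pair, a different one each time, the gap stays 5.5 mm wide and takes the blade until the collar sits on the jaws; in the other two it narrows to 1.5 mm at 14 mm or 23 mm below the jaws' top, flat ledges on both sides where the blade stops dead.
- station_0 (a point): Top centre of the left pair of jaws, 60 mm above the worktop, level with the pair's flat top (40 x 44 mm). x across the rail, y along it (to the robot's left), z up. The gap lies in the x-z plane, centred in x, but in y anywhere within 6 mm of this point (not measured: see or feel). Mouth 5.5 mm wide (y) plus a 2 x 2 mm bevel on either lip, 24 mm long (x); gap 41 mm deep.
- station_1 (a point): Top centre of the middle pair of jaws, 60 mm above the worktop, level with the pair's flat top (40 x 44 mm). x across the rail, y along it (to the robot's left), z up. The gap lies in the x-z plane, centred in x, but in y anywhere within 6 mm of this point (not measured: see or feel). Mouth 5.5 mm wide (y) plus a 2 x 2 mm bevel on either lip, 24 mm long (x); gap 41 mm deep.
- station_2 (a point): Top centre of the right pair of jaws, 60 mm above the worktop, level with the pair's flat top (40 x 44 mm). x across the rail, y along it (to the robot's left), z up. The gap lies in the x-z plane, centred in x, but in y anywhere within 6 mm of this point (not measured: see or feel). Mouth 5.5 mm wide (y) plus a 2 x 2 mm bevel on either lip, 24 mm long (x); gap 41 mm deep.
- beaker: Bystander: glass beaker, 55 mm across, 70 mm tall, left of and behind the stand; origin at the centre of its underside.
- petri_dish: Bystander: shallow dish with small fittings, 57 mm across, 13 mm tall, behind the rail; origin at the centre of its underside.
- timer: Bystander: bench timer lying on its back, 62 x 62 x 18 mm, right of the rail, in front of a tall instrument whose front is at x = 0.53; origin at the centre of its underside.
Things that resemble listed ones, but are neither listed nor needed, are in the scene too. Leave any blue or purple look-alike of the part that bears feeler_grip alone.

How it is judged:
By the outcome, as a careful person would: the job done as asked, in the order asked, and still so for the second after the job is handed in, with the robot touching nothing.
It also fails if it takes over 72 s, if anything falls off the work surface, if the arm or the gripper's body presses on something with over 40 N, if the wrist force passes 120 N, or if a joint passes its speed limit or range.

## Working session

There is one attempt and no reset: what is moved stays moved. The work goes in short steps, Python scripts to look and compute and a tool call to move; the robot and the scene stay as the last step left them, time stands still between calls to the robot, and variables do not carry over. Pictures are saved under pics/ and viewed, at most 10 in all, crops included, and the job is handed in when it is done.

Besides the shell and the picture viewer there is one more tool, called after ">>>" by a JSON object that holds its "api" and its "payload". arm_command: Moves the arm, as the interface text tells. Its arguments: {"type":"object","properties":{"targets":{"type":"array","items":{"type":"array","items":{"type":"array","items":{"type":"number"}}}},"force":{"type":"number"}},"required":["targets"]}

```bash
mkdir -p pics; cat > h.py <<'E'
import numpy as np, cv2
from plant import sensors, optics, robot
def snap(n,f=None):
    m=optics.camera_model(n); im=optics.snapshot(n)
    if f: cv2.imwrite('pics/'+f,im)
    return im,m
def ray(m,px,name):
    f=240/np.tan(np.radians(m['vfov'])/2)
    u=np.array([px[0]-m['cx'],px[1]-m['cy']])
    if name=='wrist':
        r=np.hypot(*u);t=r/f
        d=np.array([u[0]/r*np.sin(t),-u[1]/r*np.sin(t),-np.cos(t)]) if r>0 else np.array([0,0,-1.])
    else:
        d=np.array([u[0]/f,-u[1]/f,-1])
    return np.array(m['eye']),np.array(m['rotation'])@d
def atz(m,px,name,z):
    e,d=ray(m,px,name); return e+d*(z-e[2])/d[2]
def tri(rs):
    A=0;b=0
    for e,d in rs:
        d=d/np.linalg.norm(d);P=np.eye(3)-np.outer(d,d);A=A+P;b=b+P@e
    return np.linalg.solve(A,b)
E
cat > a.py <<'E'
from h import *
np.set_printoptions(precision=4,suppress=True)
s=sensors.get_state();print(s['tool_pos'],s['tcp_rot'],s['grip_width'])
Z=dict(feeler_grip=.094,feeler_tip=.014,stand=0,rail=0,station_0=.06,station_1=.06,station_2=.06,beaker=0,petri_dish=0,timer=0)
for c in('scene','side','wrist'):
    im,m=snap(c,c+'0.png');print(c,m['eye'],m['vfov'],[k for k in m])
    if c=='wrist': continue
    for n,z in Z.items():
        for r in optics.mark_of(c,n)[:3]:print(n,round(r['conf'],2),np.array(r['centre']),atz(m,r['centre'],c,z))
E
python3 a.py
python3 -c "
import cv2,numpy as np
cv2.imwrite('pics/both.png',cv2.resize(np.vstack([cv2.imread('pics/scene0.png'),cv2.imread('pics/side0.png')]),(450,600),interpolation=3))"
```

```text
[ 0.2744 -0.5611  0.2133] [-3.1404 -0.0001  0.4548] 0.09104648823502644
scene [-0.1577  1.4818  0.792 ] 45.76012953825479 ['vfov', 'cx', 'cy', 'eye', 'rotation']Traceback (most recent call last):
  File "a.py", line 9, in <module>
    for r in optics.mark_of(c,n)[:3]:print(n,round(r['conf'],2),np.array(r['centre']),atz(m,r['centre'],c,z))
                                                                                      ~~~^^^^^^^^^^^^^^^^^^^
  File "h.py", line 17, in atz
    e,d=ray(m,px,name); return e+d*(z-e[2])/d[2]
                                            ~^^^
IndexError: invalid index to scalar variable.
[ WARN:0@0.030] global loadsave.cpp:275 findDecoder imread_('pics/side0.png'): can't open/read file: check file path/integrity
Traceback (most recent call last):
ValueError: all the input arrays must have same number of dimensions, but the array at index 0 has 3 dimension(s) and the array at index 1 has 2 dimension(s)
```

View pics/scene0.png

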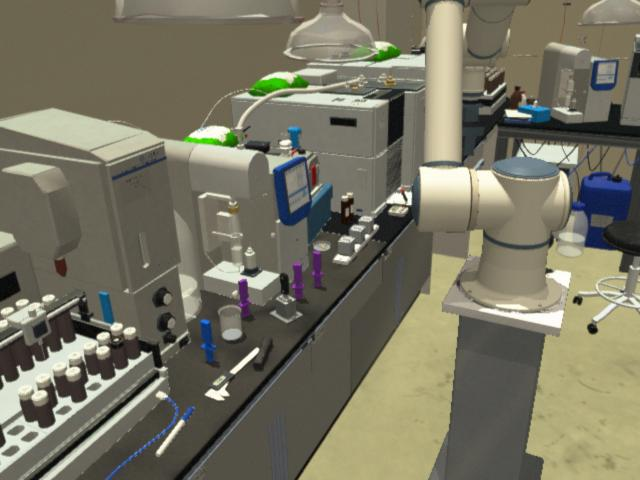

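The scene view shows the black handle at (284,284) in the stand at (286,308). The three jaw pairs are at about (346,247), (357,235) and (366,224), with purple and blue look-alikes beside them. The script failed because the rotation isn't a 3x3 matrix, so I'll check its format.

```bash
python3 - <<'E'
from h import *
m=optics.camera_model('scene');print(m)
E
sed -i "s/np.array(m\['rotation'\])@d/rot(m['rotation'])@d/" h.py
cat >> h.py <<'E'
from scipy.spatial.transform import Rotation as R
def rot(r):
    r=np.array(r,float)
    if r.size==9: return r.reshape(3,3)
    if r.size==3: return R.from_euler('xyz',r).as_matrix()
    raise ValueError('quat')
E
python3 a.py
```

```text
{'vfov': 45.76012953825479, 'cx': 322.38983265923184, 'cy': 242.23003919319126, 'eye': array([-0.15769327,  1.48178537,  0.79201302]), 'rotation': array([ 1.13817249,  0.02089403, -2.68761977])}
[ 0.2744 -0.5612  0.2134] [-3.1405 -0.0001  0.4548] 0.09101606389006647
scene [-0.1577  1.4818  0.792 ] 45.76012953825479 ['vfov', 'cx', 'cy', 'eye', 'rotation']
feeler_grip 0.86 [298.3 272.2] [0.4941 0.3239 0.094 ]
feeler_grip 0.79 [205.3 332.1] [0.5483 0.6554 0.094 ]
feeler_grip 0.76 [243.4 287.3] [0.5823 0.4514 0.094 ]
feeler_tip 0.71 [211.6 360.6] [0.546 0.649 0.014]
feeler_tip 0.7 [319.9 286.8] [0.4722 0.2439 0.014 ]
feeler_tip 0.58 [299.3 298.7] [0.4941 0.3249 0.014 ]
stand 0.79 [284.2 317.5] [0.4965 0.4045 0.    ]
stand 0.21 [320.1 248.8] [ 0.594 -0.004  0.   ]
rail 0.89 [356.5 244.5] [ 0.4987 -0.0812  0.    ]
station_0 0.78 [365.1 217.8] [ 0.5052 -0.1703  0.06  ]
station_0 0.6 [347.4 238.5] [0.4921 0.0078 0.06  ]
station_1 0.78 [365.1 217.8] [ 0.5052 -0.1703  0.06  ]
station_1 0.6 [347.4 238.5] [0.4921 0.0078 0.06  ]
station_2 0.78 [365.1 217.8] [ 0.5052 -0.1703  0.06  ]
station_2 0.6
[... 723 characters left out ...]
 306.5] [0.5832 0.4667 0.014 ]
stand 0.57 [319.6 300.4] [0.499  0.4014 0.    ]
rail 0.5 [330.9 239.1] [ 0.4951 -0.1013  0.    ]
station_0 0.47 [329.1 222.9] [ 0.5024 -0.1243  0.06  ]
station_0 0.42 [328.4 233.3] [ 0.4977 -0.0109  0.06  ]
station_1 0.47 [329.1 222.9] [ 0.5024 -0.1243  0.06  ]
station_1 0.42 [328.4 233.3] [ 0.4977 -0.0109  0.06  ]
station_2 0.47 [329.1 222.9] [ 0.5024 -0.1243  0.06  ]
station_2 0.42 [328.4 233.3] [ 0.4977 -0.0109  0.06  ]
beaker 0.53 [286.9 322.5] [0.5816 0.5338 0.    ]
petri_dish 0.55 [300.3 247.6] [ 0.607  -0.0131 -0.    ]
timer 0.33 [318.9 287.6] [0.5082 0.3164 0.    ]
wrist [ 0.3421 -0.528   0.3841] 65.70646984690485 ['vfov', 'cx', 'cy', 'eye', 'rotation']
```

View pics/side0.png

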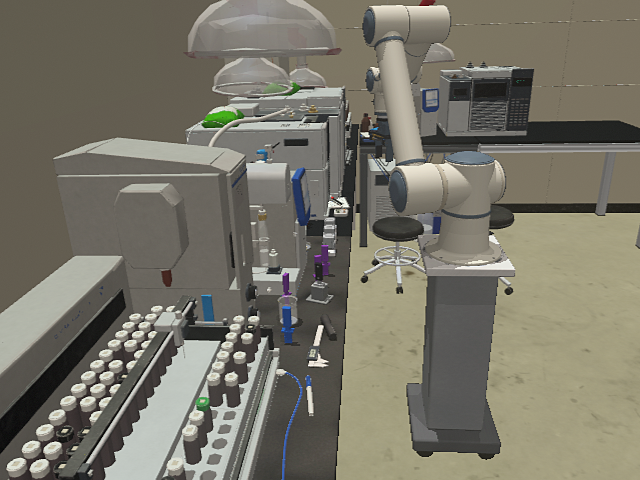

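The black handle (314,273 here) gives feeler_grip ≈ (0.50, 0.40). The three jaw pairs run from y ≈ 0 to -0.17 at x ≈ 0.497. I'll go over the rail first and look down into the gaps from there.

>>> {"api": "arm_command", "payload": {"targets": [[[0,0,0,0,0,0.114,91],[0,0,0,0,0,0.114,91],[0,0,0,0,0,0.114,91],[0,0,0,0,0,0.113,80],[10,-34,-2.5,0,0,0,60],[10,-34,-2.5,0,0,0,50],[10,-34,-2.5,0,0,0,45],[10,-34,-2.5,0,0,0,45],[10,-34,-2.5,0,0,0,45],[10,-34,-2.5,0,0,0,45],[10,-34,-2.5,0,0,0,45],[10,-34,-2.5,0,0,0,45],[10,-34,-2.5,0,0,0,45],[10,-34,-2.5,0,0,0,45],[10,-34,-2.5,0,0,0,45],[10,-34,-2.5,0,0,0,45],[10,-34,-2.5,0,0,0,45],[10,-34,-2.5,0,0,0,45],[0,0,0,0,0,0,45],[0,0,0,0,0,0,45]]]}}

```text
time: 2.92
tool_pos: [0.415, -0.0841, 0.2492]
tcp_rot: [3.141, -0.001, 0.003]
wrist_force: [0.9, 0.0, 0.4]
grip_width: 0.0452
gripper_force: 0.0
```

```bash
python3 - <<'E'
from h import *
np.set_printoptions(precision=4,suppress=True)
s=sensors.get_state();print(s['time'],s['tool_pos'],s['tcp_rot'],s['wrist_force'],s['joints'])
im,m=snap('wrist','w1.png');print(m)
for n,z in(('station_0',.06),('rail',0),('station_1',.06)):
  for r in optics.mark_of('wrist',n)[:5]:print(n,r['conf'],r['centre'],atz(m,r['centre'],'wrist',z))
E
```

```text
2.9167 [ 0.415  -0.0841  0.2492] [ 3.1414 -0.0006  0.0035] [0.8567 0.044  0.4304] [-0.3411  0.1666  1.7566 -0.      1.2178  1.2263]
{'vfov': 65.70646984690485, 'cx': 320.87971753384454, 'cy': 248.0627332108934, 'eye': array([ 0.4901, -0.0836,  0.4194]), 'rotation': array([-0.2707,  0.0004, -1.5676])}
```

View pics/w1.png

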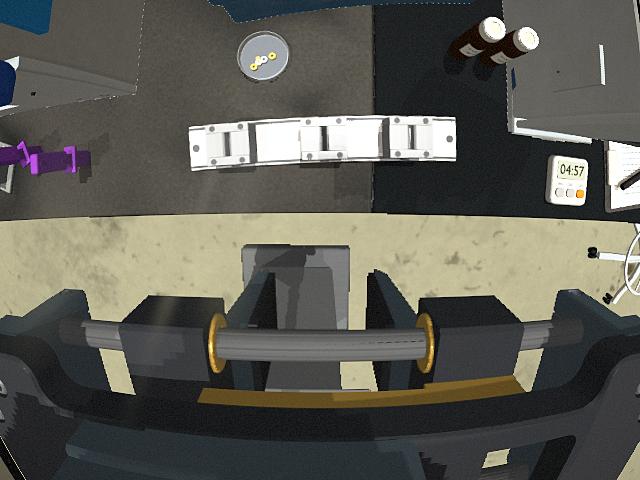

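The rail sits at row ~140, with gaps near columns 228, 326 and 411. I'll enlarge it and find the gap pixels.

```bash
python3 - <<'E'
from h import *
im=cv2.imread('pics/w1.png')[105:180,180:470]
b=cv2.resize(im,None,fx=2.75,fy=2.75,interpolation=cv2.INTER_CUBIC)
rows=[b[:,:400],b[:,398:]]
cv2.imwrite('pics/w1c.png',cv2.resize(im,(797,206),interpolation=cv2.INTER_CUBIC))
m=optics.camera_model('wrist')
np.set_printoptions(precision=4,suppress=True)
for r in optics.silhouettes('wrist','rail')[:2]:
  print(r['conf'],r['centre'])
for p in [(190,148),(456,139),(228,143),(326,139),(411,138)]:print(p,atz(m,p,'wrist',.06))
g=cv2.cvtColor(cv2.imread('pics/w1.png'),6)
for r in(136,140,144):print(r,[list(map(int,g[r,c-20:c+22])) for c in(226,324,410)])
E
```

```text
0.74 [300.1, 142.8]
(190, 148) [0.4933 0.0439 0.06  ]
(456, 139) [ 0.5021 -0.2206  0.06  ]
(228, 143) [0.496  0.0041 0.06  ]
(326, 139) [ 0.4976 -0.0911  0.06  ]
(411, 138) [ 0.5005 -0.1737  0.06  ]
136 [[244, 244, 244, 245, 243, 244, 244, 245, 244, 241, 241, 239, 241, 241, 243, 236, 203, 190, 148, 92, 95, 95, 93, 127, 207, 245, 249, 247, 246, 246, 247, 245, 247, 249, 247, 247, 245, 245, 245, 245, 248, 255], [253, 254, 254, 254, 254, 255, 254, 254, 254, 254, 254, 254, 254, 255, 255, 240, 208, 165, 99, 49, 59, 57, 76, 174, 172, 255, 255, 253, 252, 252, 252, 252, 252, 253, 253, 252, 252, 251, 251, 251, 251, 251], [254, 255, 252, 251, 252, 251, 249, 252, 251, 251, 250, 249, 248, 249, 248, 250, 248, 233, 164, 174, 226, 73, 66, 74, 159, 176, 218, 255, 250, 248, 248, 248, 247, 247, 248, 247, 247, 245, 245, 244, 243, 243]]
140 [[245, 245, 244, 243, 242, 241, 244, 245, 243, 242, 240, 240, 242, 239, 242, 240, 220, 196, 162, 98, 89, 95, 101, 151, 206, 232, 251, 247, 246, 244, 247, 246, 246, 247, 247, 247, 244, 245, 245, 245, 246, 251], [253, 252, 252, 252, 252, 253, 253, 253, 253, 253, 253, 25
[... 290 characters left out ...]
1, 248, 248, 247, 246, 246, 247, 248, 247, 245, 243, 242, 243, 241]]
144 [[243, 244, 244, 243, 243, 242, 244, 244, 245, 243, 240, 240, 241, 240, 243, 245, 222, 204, 158, 109, 91, 101, 88, 137, 188, 231, 250, 248, 247, 246, 246, 245, 246, 247, 248, 247, 246, 244, 245, 244, 246, 253], [252, 252, 253, 252, 251, 253, 253, 253, 252, 251, 251, 251, 252, 254, 244, 220, 189, 157, 104, 49, 56, 55, 64, 148, 106, 247, 255, 253, 251, 250, 251, 249, 248, 246, 248, 250, 251, 249, 249, 249, 249, 250], [245, 255, 252, 250, 250, 250, 249, 250, 250, 250, 249, 248, 247, 247, 247, 248, 251, 234, 176, 205, 112, 84, 72, 67, 151, 167, 221, 247, 251, 248, 246, 247, 245, 246, 247, 247, 246, 244, 243, 242, 242, 241]]
```

View pics/w1c.png

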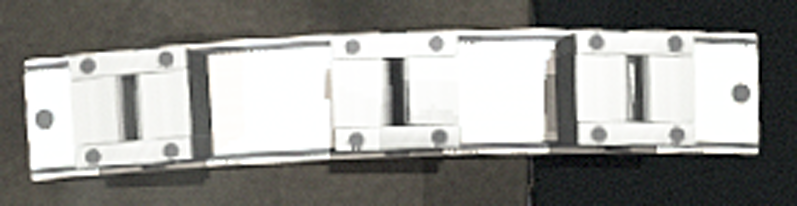

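Gap outer edges: left ≈ 222–230.5, middle ≈ 319–328.5, right ≈ 407–416.7. The rail also looks slightly yawed. I'll convert these and move over the feeler.

```bash
python3 - <<'E'
from h import *
np.set_printoptions(precision=4,suppress=True)
m=optics.camera_model('wrist')
for p in [(195.6,148.3),(449.7,138.8)]:print('screw',atz(m,p,'wrist',.014))
for p in [(226.3,143.5),(323.8,139.5),(411.9,138)]:print('gap',atz(m,p,'wrist',.06))
s=2.748
for a in [((128,73),(131,139)),((396,57),(401,125)),((634,55),(640,121))]:
  q=[atz(m,(180+x/s,105+y/s),'wrist',.06) for x,y in a];d=q[0]-q[1];print(q[0],q[1],'yaw',np.arctan2(d[1],d[0]))
for a in [((88,66),(92,157)),((166,59),(171,151)),((352,47),(356,141)),((436,44),(440,139)),((596,43),(599,135)),((675,44),(677,135))]:
  q=[atz(m,(180+x/s,105+y/s),'wrist',.06) for x,y in a];d=q[0]-q[1];print((q[0]+q[1])/2,'yaw',np.arctan2(d[1],d[0]))
E
```

```text
screw [0.493  0.0538 0.014 ]
screw [ 0.5034 -0.2302  0.014 ]
gap [0.4956 0.0058 0.06  ]
gap [ 0.4971 -0.0891  0.06  ]
gap [ 0.5005 -0.1746  0.06  ]
[0.5074 0.0053 0.06  ] [0.4837 0.0047 0.06  ] yaw 0.023330001170181237
[ 0.5104 -0.0894  0.06  ] [ 0.4865 -0.0911  0.06  ] yaw 0.07087017527598681
[ 0.5132 -0.1733  0.06  ] [ 0.4897 -0.1759  0.06  ] yaw 0.1083161544123666
[0.4943 0.0198 0.06  ] yaw 0.018124078818800477
[ 0.4953 -0.0092  0.06  ] yaw 0.035130351880986385
[ 0.4975 -0.0748  0.06  ] yaw 0.03720683522523891
[ 0.4983 -0.1039  0.06  ] yaw 0.04294548384955162
[ 0.5005 -0.1602  0.06  ] yaw 0.04564042981628765
[ 0.5016 -0.1891  0.06  ] yaw 0.041052970979503826
```

>>> {"api": "arm_command", "payload": {"targets": [[[0,-34.5,3,0,0,0,45],[0,-34.5,3,0,0,0,45],[0,-34.5,3,0,0,0,45],[0,-34.5,3,0,0,0,45],[0,-34.5,3,0,0,0,45],[0,-34.5,3,0,0,0,45],[0,-34.5,3,0,0,0,45],[0,-34.5,3,0,0,0,45],[0,-34.5,3,0,0,0,45],[0,-34.5,3,0,0,0,45],[0,-34.5,3,0,0,0,45],[0,-34.5,3,0,0,0,45],[0,-34.5,3,0,0,0,45],[0,-34.5,3,0,0,0,45],[0,0,0,0,0,0,45],[0,0,0,0,0,0,45]]]}}

```text
time: 4.5
tool_pos: [0.4151, 0.398, 0.2062]
tcp_rot: [3.141, 0.001, 0.0]
wrist_force: [-0.2, -1.4, 0.3]
grip_width: 0.0452
gripper_force: 0.0
```

```bash
python3 - <<'E'
from h import *
np.set_printoptions(precision=4,suppress=True)
s=sensors.get_state();print(s['time'],s['tool_pos'],s['tcp_rot'],s['joints'])
im,m=snap('wrist','w2.png')
for n,z in(('feeler_grip',.094),('stand',0),('feeler_tip',.014)):
  for r in optics.mark_of('wrist',n)[:5]:print(n,r['conf'],r['centre'],atz(m,r['centre'],'wrist',z))
E
```

```text
4.5 [0.4151 0.398  0.2062] [3.1411 0.0006 0.0005] [ 0.6606  0.4314  1.481  -0.0001  1.23    2.2309]
feeler_grip 0.81 [330.6, 137.4] [0.4978 0.3911 0.094 ]
feeler_grip 0.75 [66.9, 83.8] [0.5625 0.6229 0.094 ]
feeler_grip 0.62 [525.7, 152.8] [0.4943 0.2275 0.094 ]
feeler_grip 0.59 [273.1, 22.0] [0.5902 0.4347 0.094 ]
feeler_grip 0.56 [442.5, 128.7] [0.5077 0.3042 0.094 ]
stand 0.93 [329.4, 136.1] [0.5015 0.3899 0.    ]
feeler_tip 0.96 [110.5, 91.4] [0.5635 0.6235 0.014 ]
feeler_tip 0.7 [416.4, 129.1] [0.5105 0.3047 0.014 ]
feeler_tip 0.63 [487.7, 147.4] [0.4972 0.2265 0.014 ]
feeler_tip 0.63 [329.4, 134.8] [0.5024 0.3902 0.014 ]
feeler_tip 0.61 [282.1, 48.0] [0.5901 0.4358 0.014 ]
```

View pics/w2.png

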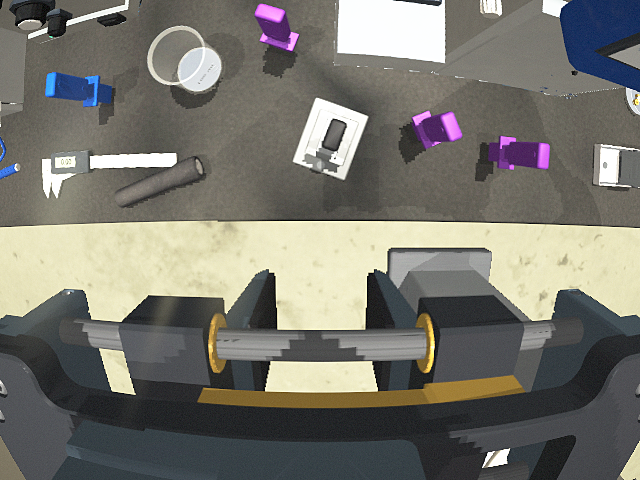

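The wrist view shows the black feeler in its stand at (331,137), turned clockwise. The purple look-alikes are at (436,128) and (521,153). The wrist fix of (0.499, 0.3905) beats the distant views. Next I'll get its yaw from the stand corners and handle outline.

```bash
python3 - <<'E'
from h import *
np.set_printoptions(precision=4,suppress=True)
m=optics.camera_model('wrist')
im=cv2.imread('pics/w2.png');
hsv=cv2.cvtColor(im,cv2.COLOR_BGR2HSV)
q=[atz(m,p,'wrist',0.008) for p in [(318,97),(369,113),(344,181),(293,163)]]
print(np.array(q),np.mean(q,0))
for a,b in((3,0),(2,1),(1,0),(2,3)):
  d=q[b]-q[a];print(np.linalg.norm(d),np.arctan2(d[1],d[0]))
best=[r for r in optics.silhouettes('wrist','feeler_grip') if abs(r['centre'][0]-331)<25 and abs(r['centre'][1]-137)<30]
for r in best:
  print(r['conf'],r['centre'],cv2.minAreaRect(np.argwhere(r['mask'])[:,::-1].astype(np.float32)))
cv2.imwrite('pics/w2c.png',cv2.resize(im[85:195,280:400],(600,550),interpolation=cv2.INTER_CUBIC))
E
```

```text
[[0.5406 0.3991 0.008 ]
 [0.5251 0.3492 0.008 ]
 [0.4568 0.3735 0.008 ]
 [0.4749 0.424  0.008 ]] [0.4994 0.3865 0.008 ]
0.07021693368900815 -0.3619238410537178
0.0725577273140655 -0.34279710589025025
0.0523208686121403 1.2705463351983421
0.05361661074002346 1.2256080448679783
0.75 [331.2, 137.3] ((330.93701171875, 136.94772338867188), (21.798555374145508, 36.60707092285156), 21.250505447387695)
```

View pics/w2c.png

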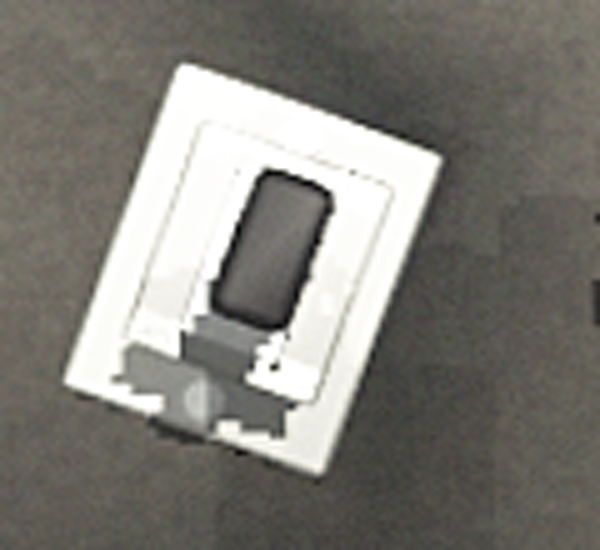

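Yaw is about -0.345, and the handle sits at about (0.499, 0.3885). I'll go above it with the matching yaw and take one check before descending.

>>> {"api": "arm_command", "payload": {"targets": [[[28,3,15,0,0,0,45],[28,3,15,0,0,0,45],[28,3.5,16,0,0,0,45],[0,0,0,0,0,0.115,45],[0,0,0,0,0,0.115,45],[0,0,0,0,0,0.115,45],[0,0,0,0,0,0,45],[0,0,0,0,0,0,45]]]}}

```text
time: 5.42
tool_pos: [0.499, 0.3873, 0.1611]
tcp_rot: [-3.141, -0.0, -0.342]
wrist_force: [-0.2, 0.2, -0.4]
grip_width: 0.0453
gripper_force: 0.0
```

```bash
cat > c.py <<'E'
from h import *
import sys
np.set_printoptions(precision=4,suppress=True)
s=sensors.get_state();p=np.array(s['tool_pos']);print(s['time'],p,s['tcp_rot'],s['joints'],s['wrist_force'])
im,m=snap('wrist',sys.argv[1])
RT=R.from_euler('xyz',s['tcp_rot']).as_matrix()
for n,z in(('feeler_grip',.094),('stand',0)):
  for r in optics.mark_of('wrist',n)[:3]:
    w=atz(m,r['centre'],'wrist',z);print(n,r['conf'],r['centre'],w,'tool',RT.T@(w-p)*1e3)
E
python3 c.py w3.png
```

```text
5.4167 [0.499  0.3873 0.1611] [-3.1415 -0.0001 -0.3425] [ 0.5656  0.5542  1.3907 -0.      1.1964  2.4788] [-0.2315  0.1987 -0.425 ]
feeler_grip 0.82 [430.6, 202.6] [0.5127 0.3054 0.094 ] tool [40.3828 72.5496 67.1455]
feeler_grip 0.65 [210.4, 156.2] [0.5903 0.4313 0.094 ] tool [ 71.189  -72.0927  67.1675]
feeler_grip 0.6 [36.3, 275.4] [0.5667 0.6224 0.094 ] tool [ -15.2046 -244.1338   67.1779]
stand 0.69 [318.9, 230.3] [0.4995 0.3894 0.    ] tool [ -0.2085  -2.0748 161.1496]
stand 0.57 [316.2, 243.4] [0.4887 0.3959 0.    ] tool [-12.5956  -4.5853 161.1484]
```

View pics/w3.png

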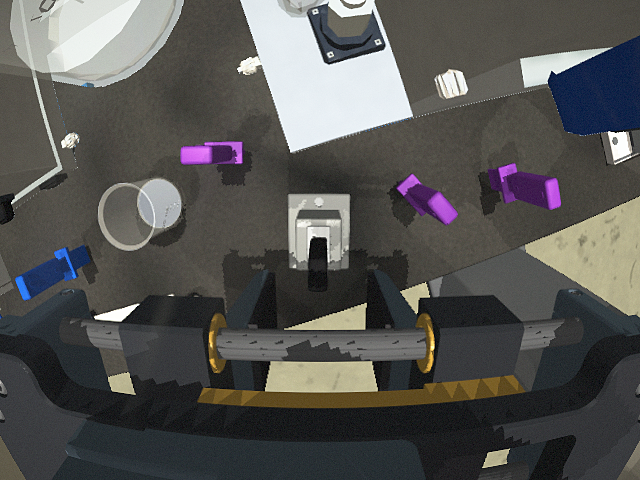

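The handle stands centred between the fingers (317,262) and aligned with the tool. I'll shift 2 mm left, descend and grip.

>>> {"api": "arm_command", "payload": {"targets": [[[0,-2,7,0,0,0,45],[0,0,14,0,0,0,45],[0,0,14,0,0,0,45],[0,0,14,0,0,0,45],[0,0,14,0,0,0,45],[0,0,14,0,0,0,45],[0,0,7,0,0,0,45],[0,0,0,0,0,0,30],[0,0,0,0,0,0,20],[0,0,0,0,0,0,14],[0,0,0,0,0,0,8],[0,0,0,0,0,0,8],[0,0,0,0,0,0,8],[0,0,0,0,0,0,8]]], "force": 30}}

```text
time: 6.73
tool_pos: [0.4997, 0.3901, 0.0774]
tcp_rot: [-3.141, -0.001, -0.345]
wrist_force: [1.2, 0.6, 1.6]
grip_width: 0.0116
gripper_force: 30.0
```

Gripped at 11.6 mm. Now I'll lift straight out and then turn to the rail's yaw (about +0.04).

>>> {"api": "arm_command", "payload": {"targets": [[[0,0,-4,0,0,0,8],[0,0,-8,0,0,0,8],[0,0,-8,0,0,0,8],[0,0,-10,0,0,0,8],[0,0,-10,0,0,0,8],[0,0,-15,0,0,0,8],[0,0,-15,0,0,0,8],[0,0,-20,0,0,0,8],[0,0,-20,0,0,0,8],[0,0,-20,0,0,0,8],[0,0,-20,0,0,0,8],[-25,0,0,0,0,-0.077,8],[-25,0,0,0,0,-0.077,8],[-25,0,0,0,0,-0.077,8],[0,0,0,0,0,-0.077,8],[0,0,0,0,0,-0.077,8],[0,0,0,0,0,0,8]]]}}

```text
time: 8.15
tool_pos: [0.4269, 0.4099, 0.228]
tcp_rot: [-3.141, -0.001, 0.045]
wrist_force: [0.6, 1.2, -1.5]
grip_width: 0.0119
gripper_force: 30.0
```

```bash
python3 c.py w4.png
```

```text
8.15 [0.4269 0.4099 0.228 ] [-3.141  -0.0008  0.0445] [ 0.6642  0.433   1.4122 -0.      1.2955  2.1905] [ 0.6456  1.1751 -1.4789]
feeler_grip 0.87 [449.8, 145.5] [0.5119 0.3057 0.094 ] tool [ 80.1253 108.0005 134.0507]
feeler_grip 0.79 [94.3, 87.5] [0.5612 0.6246 0.094 ] tool [ 143.601  -208.3813  134.2855]
feeler_grip 0.6 [525.2, 177.8] [0.4919 0.228  0.094 ] tool [ 56.699  184.7126 133.9872]
stand 0.79 [343.3, 151.9] [0.4984 0.3899 0.    ] tool [ 70.3923  23.3294 228.0916]
```

View pics/w4.png

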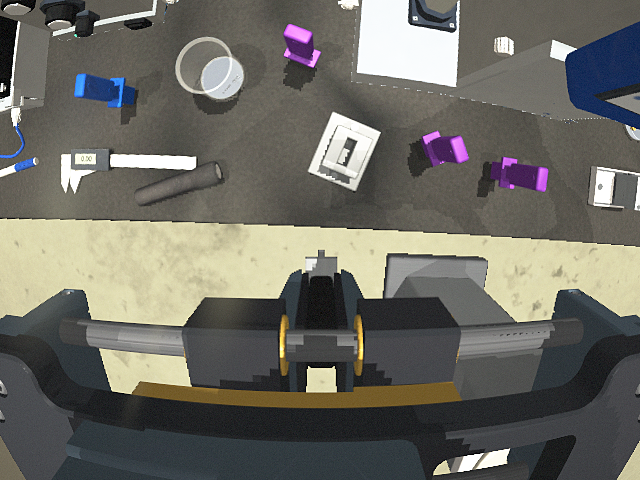

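Feeler is held straight, its blade at (321,250) matching a tip about 63 mm below the TCP, and the stand slot is empty. I'll carry it along in front of the instrument to the left pair.

>>> {"api": "arm_command", "payload": {"targets": [[[-1.5,33.6,0,0,0,0,8],[-1.5,33.6,0,0,0,0,8],[-1.5,33.6,0,0,0,0,8],[-1.5,33.6,0,0,0,0,8],[-1.5,33.6,0,0,0,0,8],[-1.5,33.6,0,0,0,0,8],[-1.5,33.6,0,0,0,0,8],[-1.5,33.6,0,0,0,0,8],[-1.5,33.6,0,0,0,0,8],[-1.5,33.6,0,0,0,0,8],[-1.5,33.6,0,0,0,0,8],[-1.5,33.6,0,0,0,0,8],[23,1,25,0,0,0,8],[23,1,25,0,0,0,8],[23,1,25,0,0,0,8],[0,0,5,0,0,0,8],[0,0,0,0,0,0,8],[0,0,0,0,0,0,8]]]}}

```text
time: 9.8
tool_pos: [0.4938, 0.0058, 0.147]
tcp_rot: [-3.141, 0.001, 0.038]
wrist_force: [-0.2, -0.1, -0.6]
grip_width: 0.0117
gripper_force: 30.0
```

```bash
python3 - <<'E'
from h import *
np.set_printoptions(precision=4,suppress=True)
s=sensors.get_state();p=np.array(s['tool_pos']);print(s['time'],p,s['tcp_rot'],s['wrist_force'])
im,m=snap('wrist','w5.png')
cv2.imwrite('pics/w5c.png',cv2.resize(im[170:310,220:420],(800,560),interpolation=cv2.INTER_CUBIC))
E
```

```text
9.8 [0.4938 0.0058 0.147 ] [-3.1414  0.0011  0.0384] [-0.2099 -0.0536 -0.5796]
```

View pics/w5c.png

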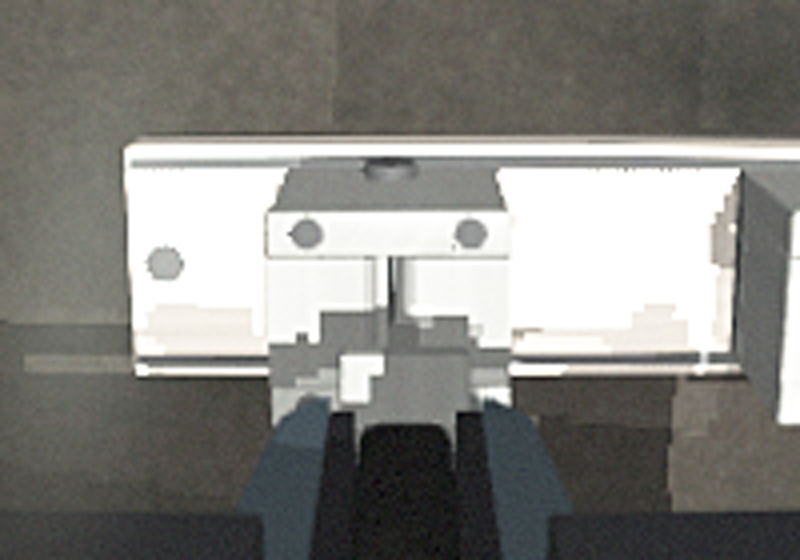

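The view is aligned with the rail: collar centred at column ~321, gap mouth around 317. I'll take an intensity profile of it to measure the lateral offset.

```bash
python3 - <<'E'
import cv2
g=cv2.cvtColor(cv2.imread('pics/w5.png'),6)
for r in(235,238,241,244):print(r,list(map(int,g[r,282:352])))
E
```

```text
235 [255, 255, 255, 255, 247, 255, 254, 255, 254, 254, 254, 253, 253, 252, 254, 255, 255, 255, 254, 253, 253, 251, 252, 253, 250, 252, 252, 254, 250, 235, 235, 202, 241, 255, 255, 59, 193, 130, 138, 192, 217, 234, 255, 255, 255, 255, 255, 255, 255, 255, 255, 254, 255, 255, 255, 255, 255, 254, 253, 252, 253, 254, 253, 252, 252, 255, 255, 255, 255, 255]
238 [255, 255, 255, 255, 241, 250, 249, 249, 249, 249, 249, 249, 249, 247, 249, 250, 250, 248, 247, 246, 247, 245, 245, 247, 247, 246, 247, 248, 246, 230, 230, 196, 238, 255, 255, 59, 178, 129, 144, 194, 215, 226, 249, 251, 250, 250, 249, 249, 249, 250, 248, 249, 250, 250, 249, 248, 248, 248, 246, 247, 246, 247, 246, 246, 246, 253, 255, 255, 255, 255]
241 [255, 255, 255, 255, 240, 249, 249, 248, 248, 248, 248, 249, 248, 247, 248, 249, 249, 249, 248, 247, 247, 245, 246, 246, 246, 246, 245, 247, 248, 229, 231, 199, 238, 255, 255, 51, 137, 131, 145, 195, 216, 225, 248, 251, 249, 249, 249, 248, 249, 249, 248, 249, 250, 249, 248, 249, 247, 247, 247, 246, 247, 247, 246, 246, 247, 253, 255, 255, 255, 255]
244 [255, 255, 255, 255, 241, 248, 249, 249, 249, 248, 248, 248, 248, 247, 247, 250, 249, 248, 247, 248, 247, 246, 246, 246, 246, 246, 247, 247, 248, 229, 232, 197, 239, 255, 255, 50, 79, 128, 144, 199, 214, 226, 248, 251, 250, 249, 248, 249, 248, 248, 248, 247, 249, 250, 249, 249, 248, 247, 247, 247, 247, 247, 245, 245, 246, 253, 255, 255, 255, 255]
```

The gap mouth spans columns 311–324 (9.3 mm, as it should), so its centre is 2.5 mm to tool -y. In x it needs +2 mm. I'll correct both and go gently just into the mouth.

>>> {"api": "arm_command", "payload": {"targets": [[[2,-2.5,0,0,0,0,8],[0,0,7,0,0,0,8],[0,0,7,0,0,0,8],[0,0,6,0,0,0,8],[0,0,4,0,0,0,8],[0,0,3,0,0,0,8],[0,0,0,0,0,0,8],[0,0,0,0,0,0,8]]]}}

```text
time: 10.52
tool_pos: [0.4962, 0.0084, 0.1198]
tcp_rot: [-3.142, 0.0, 0.04]
wrist_force: [1.0, -0.2, -1.7]
grip_width: 0.012
gripper_force: 30.0
```

No contact 3.6 mm down, so it's in the gap. I'll try past the first possible ledge (TCP ≈ 0.1094).

>>> {"api": "arm_command", "payload": {"targets": [[[0,0,3,0,0,0,8],[0,0,3,0,0,0,8],[0,0,2,0,0,0,8],[0,0,2,0,0,0,8],[0,0,2,0,0,0,8],[0,0,1,0,0,0,8],[0,0,0,0,0,0,8],[0,0,0,0,0,0,8]]]}}

```text
time: 11.18
tool_pos: [0.4963, 0.0084, 0.1069]
tcp_rot: [-3.142, 0.0, 0.04]
wrist_force: [0.8, 0.1, -1.5]
grip_width: 0.0121
gripper_force: 30.0
```

>>> {"api": "arm_command", "payload": {"targets": [[[0,0,2,0,0,0,8],[0,0,2,0,0,0,8],[0,0,2,0,0,0,8],[0,0,1.5,0,0,0,8],[0,0,1.5,0,0,0,8],[0,0,0,0,0,0,8],[0,0,0,0,0,0,8]]]}}

```text
time: 11.77
tool_pos: [0.4963, 0.0084, 0.098]
tcp_rot: [3.142, -0.0, 0.04]
wrist_force: [-1.1, 0.4, 4.7]
grip_width: 0.0119
gripper_force: 30.0
```

It stopped with about 5.7 N at 23 mm depth, which matches a ledge, so the left pair is pinched. I'll withdraw and go on to the middle pair.

>>> {"api": "arm_command", "payload": {"targets": [[[0,0,-4,0,0,0,8],[0,0,-6,0,0,0,8],[0,0,-8,0,0,0,8],[0,0,-8,0,0,0,8],[0,0,-8,0,0,0,8],[0,0,-8,0,0,0,8],[0,0,-7,0,0,0,8],[0,0,0,0,0,0,8],[0,24,0,0,0,0,8],[-0.8,24,0,0,0,0,8],[0,24,0,0,0,0,8],[0,23,0,0,0,0,8],[0,0,0,0,0,0,8],[0,0,0,0,0,0,8]]]}}

```text
time: 12.93
tool_pos: [0.4991, -0.0874, 0.1467]
tcp_rot: [-3.141, 0.0, 0.038]
wrist_force: [-0.1, 0.8, -1.1]
grip_width: 0.0122
gripper_force: 30.0
```

```bash
cat > p.py <<'E'
from h import *
import sys
np.set_printoptions(precision=4,suppress=True)
s=sensors.get_state();p=np.array(s['tool_pos']);print(s['time'],p,s['tcp_rot'],s['wrist_force'])
im,m=snap('wrist',sys.argv[1])
g=cv2.cvtColor(im,6)
for r in(238,242):print(r,list(map(int,g[r,275:360])))
print('col321',list(map(int,g[212:262,317])),list(map(int,g[212:262,305])))
E
python3 p.py w6.png
```

```text
12.9333 [ 0.4991 -0.0874  0.1467] [-3.1415  0.0002  0.0378] [-0.1078  0.826  -1.1172]
238 [255, 255, 255, 255, 255, 255, 255, 255, 255, 255, 255, 255, 252, 244, 244, 243, 242, 242, 241, 242, 241, 242, 240, 240, 243, 243, 243, 240, 241, 239, 237, 238, 238, 240, 239, 240, 240, 232, 223, 212, 183, 113, 109, 58, 62, 65, 57, 97, 159, 199, 199, 245, 245, 243, 243, 242, 242, 244, 241, 240, 241, 242, 243, 243, 240, 239, 239, 238, 238, 239, 239, 237, 238, 239, 244, 255, 255, 255, 255, 255, 255, 255, 255, 255, 255]
242 [255, 255, 255, 255, 255, 255, 255, 255, 255, 255, 255, 255, 255, 253, 243, 239, 239, 238, 240, 239, 239, 238, 237, 237, 241, 240, 239, 237, 236, 237, 234, 234, 233, 235, 235, 234, 237, 230, 220, 216, 189, 106, 107, 60, 68, 63, 56, 91, 152, 198, 200, 239, 242, 242, 238, 238, 239, 240, 239, 239, 238, 241, 240, 241, 239, 237, 238, 235, 236, 236, 234, 235, 235, 237, 241, 255, 255, 255, 255, 255, 255, 255, 255, 255, 255]
col321 [56, 100, 121, 128, 123, 120, 128, 124, 127, 125, 125, 125, 144, 220, 253, 247, 244, 241, 238, 236, 236, 239, 242, 247, 122, 129, 109, 104, 108, 103, 107, 103, 64, 62, 65, 61, 57, 57, 59, 62, 67, 97, 106, 99, 108, 125, 140, 165, 162, 164] [139, 137, 130, 123, 128, 125, 131, 123, 122, 127, 123, 119, 141, 216, 252, 244, 238, 236, 237, 236, 238, 235, 237, 237, 131, 236, 237, 234, 235, 234, 234, 235, 234, 234, 233, 234, 240, 229, 95, 110, 116, 120, 117, 115, 117, 100, 119, 210, 187, 187]
```

The middle mouth spans columns 311.7–325.5, so I shift -1.7 mm in tool y and +0.5 mm in x. Down past the mouth and then through the first ledge depth, stopping in between.

>>> {"api": "arm_command", "payload": {"targets": [[[0.5,-1.7,0,0,0,0,8],[0,0,7,0,0,0,8],[0,0,7,0,0,0,8],[0,0,6,0,0,0,8],[0,0,4,0,0,0,8],[0,0,3,0,0,0,8],[0,0,0,0,0,0,8],[0,0,0,0,0,0,8]]]}}

```text
time: 13.65
tool_pos: [0.4997, -0.0849, 0.1199]
tcp_rot: [3.141, 0.0, 0.04]
wrist_force: [-1.8, -1.8, 3.8]
grip_width: 0.0122
gripper_force: 30.0
```

>>> {"api": "arm_command", "payload": {"targets": [[[0,0,3,0,0,0,8],[0,0,3,0,0,0,8],[0,0,2,0,0,0,8],[0,0,2,0,0,0,8],[0,0,2,0,0,0,8],[0,0,1,0,0,0,8],[0,0,0,0,0,0,8],[0,0,0,0,0,0,8]]]}}

```text
time: 14.32
tool_pos: [0.5, -0.0852, 0.1069]
tcp_rot: [3.141, -0.0, 0.04]
wrist_force: [0.9, -5.5, 1.6]
grip_width: 0.0119
gripper_force: 30.0
```

The blade touched the +y bevel and now pushes sideways (Fy -5.5 N). I'll shift about 0.9 mm towards -y to relieve it and re-read before going on.

>>> {"api": "arm_command", "payload": {"targets": [[[0,0.5,0,0,0,0,8],[0,0.4,0,0,0,0,8],[0,0,0,0,0,0,8],[0,0,0,0,0,0,8]]]}}

```text
time: 14.65
tool_pos: [0.4995, -0.0855, 0.1067]
tcp_rot: [-3.141, 0.0, 0.04]
wrist_force: [0.6, -1.2, -0.6]
grip_width: 0.0117
gripper_force: 30.0
```

Relieved, and nothing is holding the blade at 14 mm depth. Going on gently past the 23 mm depth.

>>> {"api": "arm_command", "payload": {"targets": [[[0,0.3,2,0,0,0,8],[0,0,2,0,0,0,8],[0,0,2,0,0,0,8],[0,0,1.5,0,0,0,8],[0,0,1.5,0,0,0,8],[0,0,0,0,0,0,8],[0,0,0,0,0,0,8]]]}}

```text
time: 15.23
tool_pos: [0.4996, -0.086, 0.0978]
tcp_rot: [-3.141, 0.0, 0.04]
wrist_force: [0.4, 0.3, -1.5]
grip_width: 0.0116
gripper_force: 30.0
```

The middle gap is free at 25.6 mm, past both ledge depths, so this is the one. The task says to try all three pairs, so I'll withdraw, test the right one and then come back.

>>> {"api": "arm_command", "payload": {"targets": [[[0,0,-6,0,0,0,8],[0,0,-8,0,0,0,8],[0,0,-8,0,0,0,8],[0,0,-8,0,0,0,8],[0,0,-8,0,0,0,8],[0,0,-8,0,0,0,8],[0,0,-3,0,0,0,8],[0,0,0,0,0,0,8],[0,22,0,0,0,0,8],[0,22,0,0,0,0,8],[0,22,0,0,0,0,8],[0,20,0,0,0,0,8],[0,0,0,0,0,0,8],[0,0,0,0,0,0,8]]]}}

```text
time: 16.4
tool_pos: [0.5029, -0.1725, 0.1465]
tcp_rot: [-3.141, 0.001, 0.038]
wrist_force: [-0.6, 0.3, -0.9]
grip_width: 0.0121
gripper_force: 30.0
```

```bash
python3 p.py w7.png
```

```text
16.4 [ 0.5029 -0.1725  0.1465] [-3.1412  0.0006  0.0381] [-0.6071  0.3115 -0.8869]
238 [255, 255, 255, 255, 255, 255, 255, 255, 255, 255, 255, 255, 255, 230, 227, 246, 246, 243, 242, 245, 242, 242, 243, 242, 244, 245, 242, 242, 242, 239, 240, 240, 238, 240, 239, 238, 241, 240, 228, 213, 215, 223, 245, 245, 98, 103, 233, 212, 131, 189, 198, 228, 246, 248, 245, 245, 244, 243, 246, 243, 241, 244, 245, 245, 243, 244, 242, 241, 238, 240, 240, 238, 240, 239, 240, 254, 255, 255, 255, 255, 255, 255, 255, 255, 255]
242 [255, 255, 255, 255, 255, 255, 255, 255, 255, 255, 255, 255, 255, 223, 221, 243, 241, 239, 237, 241, 240, 239, 239, 238, 239, 242, 241, 240, 237, 238, 236, 236, 236, 236, 235, 235, 236, 240, 225, 214, 207, 207, 245, 244, 98, 99, 231, 211, 128, 190, 196, 226, 244, 243, 242, 240, 241, 241, 241, 239, 240, 239, 242, 242, 241, 238, 238, 237, 235, 238, 236, 237, 236, 237, 237, 255, 255, 255, 255, 255, 255, 255, 255, 255, 255]
col321 [54, 79, 120, 130, 123, 123, 126, 129, 126, 125, 128, 128, 108, 188, 255, 249, 245, 243, 242, 239, 237, 238, 239, 244, 228, 244, 245, 243, 244, 244, 245, 244, 246, 255, 176, 111, 124, 123, 118, 122, 122, 123, 122, 127, 121, 125, 134, 108, 108, 115] [134, 143, 129, 125, 126, 132, 127, 127, 125, 125, 129, 125, 109, 187, 254, 248, 244, 240, 238, 240, 240, 238, 239, 244, 152, 237, 240, 236, 237, 236, 236, 235, 236, 237, 236, 236, 244, 229, 102, 116, 120, 119, 119, 119, 115, 103, 121, 211, 188, 186]
```

The right mouth spans columns 312.5–326.5, so I shift -0.8 mm. Down to the mouth, then past the 14 mm depth.

>>> {"api": "arm_command", "payload": {"targets": [[[0,-0.8,0,0,0,0,8],[0,0,7,0,0,0,8],[0,0,7,0,0,0,8],[0,0,6,0,0,0,8],[0,0,4,0,0,0,8],[0,0,3,0,0,0,8],[0,0,0,0,0,0,8],[0,0,0,0,0,0,8]]]}}

```text
time: 17.12
tool_pos: [0.5031, -0.1711, 0.1197]
tcp_rot: [-3.141, 0.0, 0.04]
wrist_force: [-0.0, -0.9, -0.4]
grip_width: 0.0119
gripper_force: 30.0
```

>>> {"api": "arm_command", "payload": {"targets": [[[0,0.3,3,0,0,0,8],[0,0,3,0,0,0,8],[0,0,2,0,0,0,8],[0,0,2,0,0,0,8],[0,0,2,0,0,0,8],[0,0,1,0,0,0,8],[0,0,0,0,0,0,8],[0,0,0,0,0,0,8]]]}}

```text
time: 17.78
tool_pos: [0.5032, -0.1714, 0.1071]
tcp_rot: [3.142, -0.0, 0.04]
wrist_force: [-1.2, 0.8, 4.7]
grip_width: 0.0116
gripper_force: 30.0
```

The right pair stops the blade at 14 mm with about 5.7 N, so it's pinched. Back to the middle pair.

>>> {"api": "arm_command", "payload": {"targets": [[[0,0,-4,0,0,0,8],[0,0,-6,0,0,0,8],[0,0,-8,0,0,0,8],[0,0,-8,0,0,0,8],[0,0,-8,0,0,0,8],[0,0,-6,0,0,0,8],[0,0,0,0,0,0,8],[0,-22,0,0,0,0,8],[0,-22,0,0,0,0,8],[0,-22,0,0,0,0,8],[0,-19.5,0,0,0,0,8],[0,0,0,0,0,0,8],[0,0,0,0,0,0,8]]]}}

```text
time: 18.87
tool_pos: [0.4996, -0.0853, 0.1469]
tcp_rot: [3.142, 0.0, 0.042]
wrist_force: [0.4, -0.3, -1.3]
grip_width: 0.0119
gripper_force: 30.0
```

>>> {"api": "arm_command", "payload": {"targets": [[[0,0.6,0,0,0,0,8],[0,0,7,0,0,0,8],[0,0,7,0,0,0,8],[0,0,6,0,0,0,8],[0,0,6,0,0,0,8],[0,0,6,0,0,0,8],[0,0,0,0,0,0,8],[0,0,0,0,0,0,8]]]}}

```text
time: 19.53
tool_pos: [0.4995, -0.0866, 0.1145]
tcp_rot: [-3.141, 0.001, 0.04]
wrist_force: [-0.1, 0.2, -1.3]
grip_width: 0.0119
gripper_force: 30.0
```

Clean entry. On down in small steps to just above full seat (TCP ≈ 0.0874).

>>> {"api": "arm_command", "payload": {"targets": [[[0,-0.3,4,0,0,0,8],[0,0,4,0,0,0,8],[0,0,4,0,0,0,8],[0,0,4,0,0,0,8],[0,0,3,0,0,0,8],[0,0,3,0,0,0,8],[0,0,2.5,0,0,0,8],[0,0,0,0,0,0,8],[0,0,0,0,0,0,8]]]}}

```text
time: 20.28
tool_pos: [0.4997, -0.0863, 0.0903]
tcp_rot: [-3.142, 0.0, 0.04]
wrist_force: [0.5, -0.5, -0.1]
grip_width: 0.0117
gripper_force: 30.0
```

>>> {"api": "arm_command", "payload": {"targets": [[[0,0,1.5,0,0,0,8],[0,0,1.5,0,0,0,8],[0,0,1,0,0,0,8],[0,0,0,0,0,0,8],[0,0,0,0,0,0,8]]]}}

```text
time: 20.7
tool_pos: [0.4999, -0.0864, 0.0865]
tcp_rot: [3.141, -0.0, 0.04]
wrist_force: [-0.4, -0.4, 2.0]
grip_width: 0.012
gripper_force: 30.0
```

The collar is on the jaws: about 3 N at the expected height (0.087). Releasing, then straight up.

>>> {"api": "arm_command", "payload": {"targets": [[[0,0,0,0,0,0,16],[0,0,0,0,0,0,22],[0,0,0,0,0,0,34],[0,0,0,0,0,0,40],[0,0,0,0,0,0,40],[0,0,-10,0,0,0,40],[0,0,-15,0,0,0,40],[0,0,-20,0,0,0,40],[0,0,-25,0,0,0,40],[0,0,-25,0,0,0,40],[0,0,-25,0,0,0,40],[-25,0,-10,0,0,0,40],[-25,0,0,0,0,0,40],[0,0,0,0,0,0,40],[0,0,0,0,0,0,40]]]}}

```text
time: 21.95
tool_pos: [0.449, -0.0883, 0.2174]
tcp_rot: [3.141, -0.001, 0.039]
wrist_force: [0.4, -0.2, -0.8]
grip_width: 0.0398
gripper_force: 0.0
```

```bash
python3 - <<'E'
from h import *
s=sensors.get_state();print(s['time'],s['tool_pos'],s['wrist_force'],s['grip_width'])
a,m=snap('wrist'); b,ms=snap('scene')
for c in('wrist','scene'):
  for r in optics.mark_of(c,'feeler_grip')[:5]:print(c,r['conf'],r['centre'],atz(m if c=='wrist' else ms,r['centre'],c,.104))
cv2.imwrite('pics/end.png',np.hstack([cv2.resize(a[90:290,170:470],(480,320)),cv2.resize(b[190:270,310:390],(320,320),interpolation=2)]))
E
```

```text
21.95 [ 0.44897553 -0.08828987  0.21741967] [ 0.42301722 -0.24080862 -0.75116809] 0.039762429519717736
wrist 0.62 [322.8, 177.3] [ 0.50132746 -0.08732333  0.104     ]
scene 0.72 [297.5, 273.2] [0.484084   0.34620461 0.104     ]
scene 0.66 [242.3, 290.9] [0.56426675 0.48247167 0.104     ]
scene 0.62 [357.1, 211.1] [ 0.51092053 -0.113962    0.104     ]
scene 0.59 [205.1, 334.5] [0.53293157 0.67498856 0.104     ]
scene 0.57 [319.7, 262.6] [0.45826705 0.2687001  0.104     ]
```

View pics/end.png

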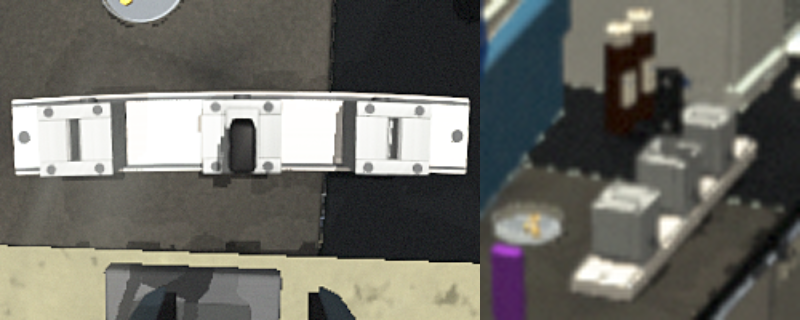

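The feeler stands upright in the middle pair, handle at (242,145) in the left panel and at its seated height. The gripper is clear of it, so I'm handing in.

```bash
python3 -c "
from plant import robot;print(robot.finish_job())"
```

```text
the job is handed in; nothing more can be done
None
```

I tried all three pairs and handed the job in at about 22 s: the left pair stopped the blade at 23 mm and the right pair at 14 mm, and the feeler now stands released in the middle gap with its collar down on the jaws.

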